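# Uncover the dip pot and load two bushings

### The arm

A 6-joint arm with a two-finger parallel gripper is mounted at the origin on the work surface. World frame = base frame: x ahead of the robot, y to its left, z up, the work surface at z = 0. Lengths are in mm, angles in degrees, forces in N, time in s.
With the tool pointing down it reaches from about 275 to 875 mm from the base axis. Payload 12.5 kg.
Tool frame: the origin (TCP) lies on the centre line of the jaws, within the pads' length; the fingertips stand 25 mm ahead of it and the grasp point (between the pads) lies 6 mm ahead of it; z points along the fingers, y is the line along which they close (so a half turn about z gives the same grasp; the last joint's range is limited). The gripper opens to 85 mm and grips with 20 to 120 N. Pads are 22 mm wide; open, the fingers measure 114 mm over their backs; the gripper's body (76 mm by 85 mm) begins 54 mm behind the grasp point. The pads swing forward as they close: fully open they stand 13 mm farther back than shut.
Start: joints at [-73.889, 20.094, 94.641, -0, 65.266, -4.847], TCP at [196.751, -513.589, 256.29] pointing down, gripper open.
Joint ranges: [-157.81, 157.81], [-45, 120.19], [0.68, 151.7], [-89.99, 269.99], [4.06, 180], [-164.3, 164.3]. Speed limits (degrees/s): [127.2, 127.2, 159.86, 180, 180, 180].

### API

Orientations are given as a 3x3 rotation matrix whose columns are the frame's x, y, z axes.
In Python, from station import r, cams, job, models gives the robot as it stands. The module is installed in compiled form; this text tells all that it offers.
- The arm moves only by the tool carry_out, never from a script. Its argument "series" is a list that holds one entry, the list of rows, each a list of 7 numbers: the turn, a rotation vector about the tool's x, y, z scaled (see below), then the shift along the tool's x, y, z scaled (see below), then the closure, from -1 (fully open) to 1 (shut). In form: [[[ax, ay, az, tx, ty, tz, hand], ...]]. A call has 1 to 5 rows; each row is the pose to reach, as a shift and turn from the pose commanded when the call began, along the tool's axes at that moment; what a row does not reach only later rows make up. The controller multiplies each number of a shift by 0.25 m and each number of a turn by 90 degrees. A row lasts 1/12 s, in which the tool goes at most 41.7 mm and 7.16 degrees, less where a joint would pass 70% of its speed; a pose out of reach is approached as far as the arm can. A call with a number of a shift or a turn outside -1 to 1 is refused whole. A call with a gripper value outside its range is refused whole. The fingers move at their own pace and stop on an object; "newtons" is the grip in N (left out, the last holds). Time passes only in rows, so rows that repeat a pose let the fingers close. It gives the time, the measured TCP pose, the force, the opening and the grip force at its end, in the units of the state.
- r.get_state(): the state, without advancing time (a new reading comes with each control period).
- cams.camera(name): name is "scene" or "top"; returns a dict with "color" (420x560x3 uint8, red, green, blue), "fx", "fy", "cx", "cy" (pixels), "k1" (the pictures are not rectified: a ray, as slopes to the right and down, at radius r is drawn at 1 + k1 r^2 times it, then the intrinsics apply), "eye" and "attitude" of the camera in the world. Camera axes: x right, y up, looking along -z (the intrinsics and any distortion apply to the point x, -y, -z); pixel columns grow to the right and rows downward; lengths in mm; the calibration is good to about 2 mm. A picture is of the moment at which its call begins. There is no depth.
- job.sign_off(): hands the job in; it is judged then, once.
Trained networks look in a picture, given as the dict that the camera call returned (one of the last four; its "shot" number tells which), for a name from the list of things; names that differ only in an ending like _2 or _b are one class to them, and where a whole thing is asked for, a point or a joint stands for the part that bears it (a point fixed in the world has none). Each returns a list of dicts, best first, with "confidence" (0 to 1); they miss things now and then, are a little off and sometimes report something else, mostly with a low value. They report only what shows in the picture. A call takes as long as a camera call. They do not tell look-alikes from the thing itself.
- models.spot_in(picture, query): "position" ([column, row] in pixels, amid what is visible of it).
- models.place_of(picture, query): "position" ([column, row] in pixels: a listed point, or the origin of a listed thing).
The state is a dict: "t": time; "joints": joint angles; "qd": joint speeds; "tau": joint torques, N m; "tcp_pos": TCP position; "eef_rot": TCP orientation; "contact_force": force on the tool from outside, world axes, zero at the start; "torque": the same for the moment, N m; "gripper_width": finger opening in mm; "grip_force": force on a finger pad.
Only numpy, scipy, OpenCV 4.12 (cv2) and the standard library are available. Lean on these libraries where they do the work, as an engineer would, in place of code of your own. Each camera call takes 0.05 s, during which the arm holds its last target. There are 200 camera calls.

### The job

Lift the lid off the steel dip pot by its knob and set it down gently, knob up and wholly on the empty low perforated stand. Then slide the two steel bushings along the pot's loading shelf, without lifting them off it, so that both drop over its lip into the pot. Leave the other things on the bench where they are.

Things in the scene. Friction and masses are not known exactly. Their poses are not given: they have to be found in the camera images.
- pot: Fixed round steel pot, outer radius 67, wall 4.5, height 110, floor 5 thick; two side loop handles (at its +y and -y, out to 89 from the axis, up to 92 high). Origin: centre of its underside on the bench, z up. Its +x axis points along the loading shelf fixed beside it (see pot_lip).
- pot_lip (a point): Middle of the loading shelf's edge at the rim, at 69, 0, 116 in the pot's frame (same axes). Shelf: level perforated plate on legs, 110 wide, from here 206 along +x, upper face 116 above the bench. Two guide rails 10 high run its whole length, leaving a lane 50 wide along the x axis, open at both ends; parts pushed along -x drop off this edge into the pot.
- lid: Loose round steel lid, 0.3 kg, lying on the pot at first, origin 102 above the bench. Origin: centre of its underside, z up. From below: disc radius 57, 8 thick (goes inside the pot with play); flange radius 66, 5 thick, resting on the rim; black knob: stem radius 8 from z 13 to 27, head radius 16 from z 27 to 49.
- lid_knob (a point): Centre of the knob's head, on the lid's axis, 38 above the lid's underside.
- bushing1: Loose dark steel bushing, upright cylinder of diameter 36 and height 40 with a dark bore, 0.12 kg, standing in the lane, the one nearer to the pot. Origin: its centre, z along the cylinder's axis.
- bushing2: The same kind of bushing, standing in the lane farther from the pot. Origin: its centre, z along the cylinder's axis.
- stand: Fixed low perforated aluminium stand, empty: square plate 190 by 190 on four short legs, upper face 40 above the bench. Origin: below its centre on the bench; x and y along its edges, z up.
- plug_bin: Fixed grey open bin full of green plugs, 150 (x) by 180 (y), 55 high. Origin: centre of its underside. Not part of the job.
- tub: Clear plastic open tub, 120 (x) by 90 (y), 50 high, loose. Origin: centre of its underside. Leave alone.
- jar: White jar, radius 30, height 85, loose. Origin: centre of its underside. Leave alone.
- tape: Roll of paper tape lying flat, outer radius 45, height 25, loose. Origin: centre of its underside. Leave alone.
- screwdriver: Screwdriver lying along its x axis, loose. Leave alone.
- cup: Grey plastic cup, radius 38, height 80, loose. Origin: centre of its underside. Leave alone.
Mind the look-alikes: they are no part of the job. What is shaped like the bushing2 but blue or turquoise is not meant.

How it is judged (in metres and radians):
On the way, in this order (a step that is already met when the one before it is completed fails the run):
1. the lid has been lifted clear of the pot (z of lid in the frame of pot above 0.125 m and angle between lid's own z axis and vertical below 0.5 rad), for 0.1 s.
2. the lid is set down on the stand (within 15 mm of its plate) while the fingers still touch it (x of lid in the frame of stand between -0.038 and 0.038 m and y of lid in the frame of stand between -0.038 and 0.038 m and z of lid in the frame of stand below 0.055 m and angle between lid's own z axis and vertical below 0.3 rad and contact force between the fingers and lid above 0.3 N), for 0.06 s.
At the end, for the whole second after the job is handed in: The lid lies flat and knob up on the stand's plate, its centre within 38 mm of the plate's centre along each edge direction (so its 57 mm underside disc is wholly on the plate), at rest and released; both bushings lie at rest in the pot, centres within 55 mm of its axis and below 90 mm (x of lid in the frame of stand between -0.038 and 0.038 m and y of lid in the frame of stand between -0.038 and 0.038 m and z of lid in the frame of stand between 0.034 and 0.046 m and angle between lid's own z axis and vertical below 0.06 rad and linear speed of each of lid, bushing1, bushing2 below 0.02 m/s and horizontal distance between each of bushing1, bushing2 and pot below 0.055 m and z of each of bushing1, bushing2 in the frame of pot below 0.09 m); the robot touches nothing.
It fails at once if one of the loose bystanders is pushed more than 30 mm from its place (distance of any of tub, jar, tape, screwdriver, cup from where it was at the start of the episode above 0.03 m).
It fails at once if the jar, cup or tub is tipped over (angle between any of jar, cup, tub's own z axis and vertical above 0.5 rad).
It fails at once if a bushing is lifted more than 30 mm off the shelf (z of any of bushing1, bushing2 in the frame of pot above 0.166 m).
It fails at once if the lid is dropped from more than 20 mm above the stand (contact force between lid and anything else below 0.001 N and height (world z) of lid above 0.06 m and horizontal distance between lid and stand below 0.16 m).
It also fails if it takes over 64 s, if anything falls off the work surface, if the arm or the gripper's body presses on something with over 40 N, if the wrist force passes 120 N, or if a joint passes its speed limit or range.

## Working session

There is one attempt and no reset: what is moved stays moved. The work goes in short steps, Python scripts to look and compute and a tool call to move; the robot and the scene stay as the last step left them, time stands still between calls to the robot, and variables do not carry over. Pictures are saved under pics/ and viewed, at most 10 in all, crops included, and the job is handed in when it is done.

Besides the shell and the picture viewer there is one more tool, called after "Call:" as name(argument=value, ...), one argument or row to a line, values as JSON. carry_out: Moves the arm, as the interface text tells. Shifts and turns lie within -1 to 1; 1 stands for 0.25 m of shift or 90 degrees of turn. Its arguments: {"type":"object","properties":{"series":{"type":"array"},"newtons":{"type":"number"}},"required":["series"]}

```bash
mkdir -p pics; cat > h.py <<'E'
import numpy as np, cv2
from station import r,cams,job,models
def ray(c,p):
    u=np.array([(p[0]-c['cx'])/c['fx'],(p[1]-c['cy'])/c['fy']]);s=u.copy()
    for _ in range(20): s=u/(1+c['k1']*(s@s))
    d=np.array(c['attitude'])@np.array([s[0],-s[1],-1]);return np.array(c['eye']),d
def at(c,p,z):
    e,d=ray(c,p);return e+d*(z-e[2])/d[2]
def tri(c1,p1,c2,p2):
    A=np.zeros((3,3));b=np.zeros(3)
    for c,p in((c1,p1),(c2,p2)):
        e,d=ray(c,p);d/=np.linalg.norm(d);P=np.eye(3)-np.outer(d,d);A+=P;b+=P@e
    return np.linalg.solve(A,b)
def proj(c,X):
    v=np.array(c['attitude']).T@(np.array(X)-c['eye']);s=np.array([v[0],-v[1]])/-v[2];s=s*(1+c['k1']*(s@s))
    return np.array([s[0]*c['fx']+c['cx'],s[1]*c['fy']+c['cy']])
def save(c,n): cv2.imwrite('pics/'+n,c['color'][:,:,::-1])
E
python3 - <<'E'
from h import *
S=cams.camera('scene');T=cams.camera('top');save(S,'s0.png');save(T,'t0.png')
print(S['eye'],T['eye'])
Z=dict(pot=0,pot_lip=116,lid=102,lid_knob=140,bushing1=136,bushing2=136,stand=0,plug_bin=0,tub=0,jar=0,tape=0,cup=0,screwdriver=10)
for n,z in Z.items():
    for nm,c in(('S',S),('T',T)):
        for d in models.place_of(c,n)[:3]:
            print(n,nm,round(d['confidence'],2),np.round(d['position']),np.round(at(c,d['position'],z)[:2]))
print(np.round(r.get_state()['eef_rot'],3))
E
```

```text
[1237.05066976  218.97700457  694.57484452] [ 391.52394652  -11.34570577 1142.85250789]
pot_lip S 0.92 [300. 186.] [551.  38.]
pot_lip T 0.63 [256. 242.] [545.  34.]
lid S 0.72 [303. 169.] [467.  23.]
lid T 0.77 [256. 272.] [476.  35.]
lid_knob S 0.69 [308. 161.] [482.  38.]
lid_knob T 0.61 [253. 269.] [481.  38.]
bushing1 S 0.74 [329. 244.] [732. 147.]
bushing1 S 0.68 [296. 182.] [563.  33.]
bushing1 S 0.68 [286. 204.] [643.  31.]
bushing1 T 0.73 [261. 230.] [571.  22.]
bushing1 T 0.71 [298. 213.] [610. -66.]
bushing1 T 0.66 [221. 215.] [607. 113.]
bushing2 S 0.74 [329. 244.] [732. 147.]
bushing2 S 0.68 [296. 182.] [563.  33.]
bushing2 S 0.68 [286. 204.] [643.  31.]
bushing2 T 0.73 [261. 230.] [571.  22.]
bushing2 T 0.71 [298. 213.] [610. -66.]
bushing2 T 0.66 [221. 215.] [607. 113.]
stand S 0.59 [187. 175.] [ 461. -335.]
stand T 0.79 [403. 277.] [ 467. -339.]
stand T 0.16 [257. 272.] [485.  37.]
plug_bin S 0.67 [437. 231.] [486. 380.]
plug_bin T 0.63 [123. 277.] [475. 382.]
tub S 0.71 [374. 299.] [735. 255.]
tub T 0.59 [177. 178.] [739. 251.]
jar S 0.61 [156. 234.] [ 702. -295.]
jar T 0.72 [382. 190.] [ 698. -297.]
tape S 0.25 [286. 203.] [496. -15.]
tape T 0.64 [430. 198.] [ 676. -426.]
cup S 0.82 [439. 289.] [669. 388.]
cup T 0.57 [124. 204.] [667. 392.]
cup T 0.29 [256. 273.] [482.  37.]
screwdriver S 0.62 [264. 289.] [786.  26.]
screwdriver T 0.68 [260. 162.] [778.  27.]
[[ 0.934  0.358 -0.   ]
 [ 0.358 -0.934  0.   ]
 [-0.    -0.    -1.   ]]
```

View pics/s0.png

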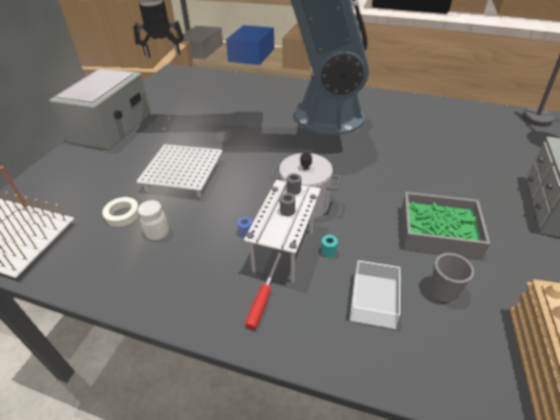

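View pics/t0.png

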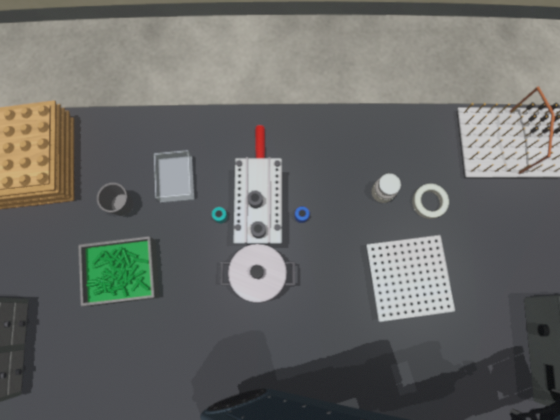

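```bash
python3 - <<'E'
import cv2
a=cv2.imread('pics/t0.png')[170:310,190:330];b=cv2.imread('pics/s0.png')[130:270,230:370]
cv2.imwrite('pics/c0.png',cv2.resize(cv2.hconcat([a,b]),(800,400),interpolation=cv2.INTER_CUBIC))
E
```

```text
(no output)
```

View pics/c0.png

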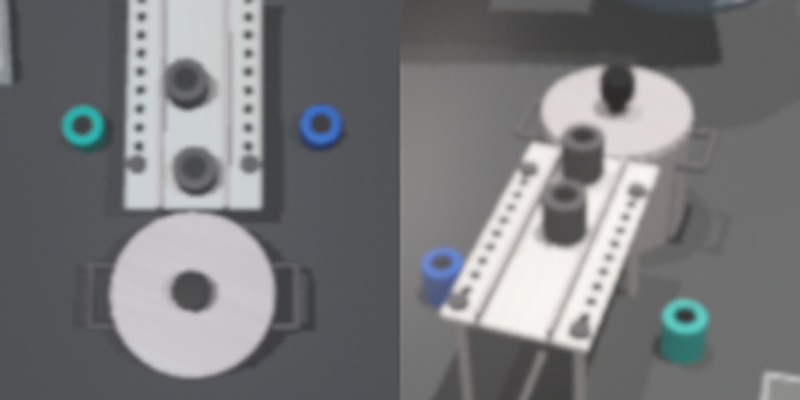

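The crop shows the black knob at top (257,271) and the two grey bushings in the lane at (258,230) and (255,199). The blue (302,214) and turquoise (219,214) parts stand on the bench and are look-alikes, so I leave them out. The stand is the empty perforated plate at (410,277).

```bash
python3 - <<'E'
from h import *
S=cams.camera('scene');T=cams.camera('top')
k=[models.place_of(c,'lid_knob')[0]['position'] for c in(S,T)]
print('knob',tri(S,k[0],T,k[1]).round(1),at(T,(257.3,271.5),151).round(1))
for n in['lid','pot_lip','stand']:
    k=[models.place_of(c,n)[0]['position'] for c in(S,T)];print(n,tri(S,k[0],T,k[1]).round(1))
g=cv2.cvtColor(T['color'],cv2.COLOR_RGB2GRAY)
def rect(x0,y0,x1,y1,th,z,close=0):
    m=(g>th).astype('uint8');q=np.zeros_like(m);q[y0:y1,x0:x1]=m[y0:y1,x0:x1]
    q=cv2.morphologyEx(q,cv2.MORPH_CLOSE,np.ones((close,close))) if close else q
    c=max(cv2.findContours(q,0,2)[0],key=cv2.contourArea)
    P=np.array([at(T,p[0].astype(float),z)[:2] for p in c],np.float32)
    a=cv2.minAreaRect(P);print(np.round(a[0],1),np.round(a[1],1),round(a[2],2))
rect(225,150,292,244,140,116,9);rect(355,225,465,330,120,40,7)
# lid disc
m=(g>120).astype('uint8');q=np.zeros_like(m);q[246:305,222:292]=m[246:305,222:292];q=cv2.morphologyEx(q,cv2.MORPH_OPEN,np.ones((5,5)))
c=max(cv2.findContours(q,0,2)[0],key=cv2.contourArea)
P=np.array([at(T,p[0].astype(float),115)[:2] for p in c],np.float32);print('lid',cv2.minEnclosingCircle(P))
for c,nm in((S,'S'),(T,'T')):
  for d in models.place_of(c,'bushing1'): print(nm,d['confidence'],np.round(d['position'],1),at(c,d['position'],136).round(1)[:2],at(c,d['position'],20).round(1)[:2])
print('manual bush tops',at(T,(258.5,229),156).round(),at(T,(255.5,198.5),156).round())
E
```

```text
knob [484.1  35.8 143. ] [474.   29.1 151. ]
lid [ 506.4  164.1 -326.2]
pot_lip [543.1  33.1 110.8]
stand [ 466.2 -337.3   -4. ]
[647.3  29.9] [111.9 208.5] 89.31
[ 464.5 -345.7] [194.5 194.7] 6.37
lid ((475.0829162597656, 31.667009353637695), 67.52587127685547)
S 0.66 [324.2 243.8] [733.4 137.8] [628.8 121. ]
S 0.61 [285.3 205.4] [648.5  32.1] [526.3  -6.7]
S 0.61 [242.  228.1] [740.  -32.2] [636.8 -84.4]
T 0.81 [258. 232.] [565.6  28. ] [585.7  32.6]
T 0.74 [300.8 213.6] [607.9 -71.2] [632.8 -78.1]
T 0.67 [219.8 213.8] [609.2 116.6] [634.3 131.3]
T 0.57 [258.2 201.5] [637.7  27.5] [666.  32.]
manual bush tops [569.  26. 156.] [640.  33. 156.]
```

Call:
carry_out(
  series=[
    [[0,0,0.233,0.456,-0.408,0,-1],[0,0,0.233,0.456,-0.408,0,-1],[0,0,0.233,0.456,-0.408,0,-1],[0,0,0.233,0.456,-0.408,0,-1],[0,0,0.233,0.456,-0.408,0,-1]],
  ],
)

```text
t: 2.42
tcp_pos: [268.1, -373.8, 256.4]
eef_rot: [[1.0, 0.002, 0.0], [0.002, -1.0, 0.001], [0.0, -0.001, -1.0]]
contact_force: [-0.1, -1.0, 0.8]
gripper_width: 85.5
grip_force: 0.0
```

Call:
carry_out(
  series=[
    [[0,0,0,0.28,-0.545,0,-1],[0,0,0,0.28,-0.545,0,-1],[0,0,0,0.28,-0.545,0,-1],[0,0,0,0.28,-0.545,0,-1],[0,0,0,0.28,-0.545,0,-1]],
  ],
)

```text
t: 2.83
tcp_pos: [338.0, -238.2, 256.5]
eef_rot: [[1.0, 0.003, 0.0], [0.003, -1.0, 0.001], [0.0, -0.001, -1.0]]
contact_force: [0.4, -0.3, -0.5]
gripper_width: 85.4
grip_force: 0.0
```

Call:
carry_out(
  series=[
    [[0,0,0,0.274,-0.54,0,-1],[0,0,0,0.274,-0.54,0,-1],[0,0,0,0.274,-0.54,0,-1],[0,0,0,0.274,-0.54,0,-1],[0,0,0,0.274,-0.54,0,-1]],
  ],
)

```text
t: 3.25
tcp_pos: [406.8, -103.9, 256.5]
eef_rot: [[1.0, 0.003, 0.001], [0.003, -1.0, 0.0], [0.001, -0.0, -1.0]]
contact_force: [0.2, -0.8, 0.4]
gripper_width: 85.6
grip_force: 0.0
```

Call:
carry_out(
  series=[
    [[0,0,0,0.274,-0.54,0,-1],[0,0,0,0.274,-0.54,0,-1],[0,0,0,0.274,-0.54,0,-1],[0,0,0,0.274,-0.54,0,-1],[0,0,0,0.274,-0.54,0,-1]],
  ],
)

```text
t: 3.67
tcp_pos: [475.6, 30.8, 256.3]
eef_rot: [[1.0, 0.003, 0.001], [0.003, -1.0, 0.0], [0.001, -0.0, -1.0]]
contact_force: [0.0, 0.1, -0.0]
gripper_width: 85.2
grip_force: 0.0
```

Call:
carry_out(
  series=[
    [[0,0,0,0,0,0.13,-1],[0,0,0,0,0,0.26,-1],[0,0,0,0,0,0.36,-1],[0,0,0,0,0,0.442,-1],[0,0,0,0,0,0.442,-1]],
  ],
)

```text
t: 4.08
tcp_pos: [472.0, 27.3, 142.5]
eef_rot: [[1.0, -0.001, -0.006], [-0.001, -1.0, -0.0], [-0.006, 0.0, -1.0]]
contact_force: [-0.8, 0.4, -0.5]
gripper_width: 85.4
grip_force: 0.0
```

Call:
carry_out(
  series=[
    [[0,0,0,0,0,0,1],[0,0,0,0,0,0,1],[0,0,0,0,0,0,1],[0,0,0,0,0,0,1],[0,0,0,0,0,0,1]],
  ],
  newtons=60,
)

```text
t: 4.5
tcp_pos: [474.5, 28.6, 147.2]
eef_rot: [[1.0, -0.0, 0.002], [-0.0, -1.0, 0.0], [0.002, -0.0, -1.0]]
contact_force: [-2.4, 1.1, 8.5]
gripper_width: 30.4
grip_force: 58.6
```

Call:
carry_out(
  series=[
    [[0,0,0,0,0,0,1],[0,0,0,0,0,0,1],[0,0,0,0,0,0,1],[0,0,0,0,0,0,1],[0,0,0,0,0,0,1]],
  ],
)

```text
t: 4.92
tcp_pos: [474.5, 28.6, 147.2]
eef_rot: [[1.0, 0.0, 0.002], [0.0, -1.0, -0.0], [0.002, 0.0, -1.0]]
contact_force: [-2.8, 0.3, 10.5]
gripper_width: 30.8
grip_force: 58.4
```

Call:
carry_out(
  series=[
    [[0,0,0,0,0,-0.06,1],[0,0,0,0,0,-0.13,1],[0,0,0,0,0,-0.21,1],[0,0,0,0,0,-0.3,1],[0,0,0,0,0,-0.34,1]],
  ],
)

```text
t: 5.33
tcp_pos: [474.4, 28.6, 233.4]
eef_rot: [[1.0, 0.0, 0.003], [0.0, -1.0, -0.0], [0.003, 0.0, -1.0]]
contact_force: [-0.0, 0.0, -3.4]
gripper_width: 30.5
grip_force: 60.1
```

Call:
carry_out(
  series=[
    [[0,0,0,0,0,0,1],[0,0,0,0,0,0,1]],
  ],
)

```text
t: 5.5
tcp_pos: [473.6, 28.6, 230.4]
eef_rot: [[1.0, -0.0, 0.0], [-0.0, -1.0, -0.0], [0.0, 0.0, -1.0]]
contact_force: [0.1, 0.2, -4.3]
gripper_width: 30.4
grip_force: 60.1
```

```bash
python3 - <<'E'
from h import *
S=cams.camera('scene');save(S,'s1.png')
E
```

```text
(no output)
```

View pics/s1.png

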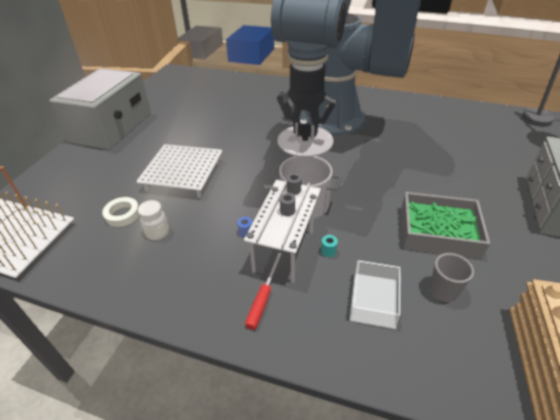

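The picture shows the lid hanging level in the gripper over the open pot at (306,140), with both bushings still on the shelf at (293,184) and (287,204).

Call:
carry_out(
  series=[
    [[0,0,0,0,0.06,0,1],[0,0,0,0,0.17,0,1],[0,0,0,0,0.28,0,1],[0,0,0,0,0.39,0,1],[0,0,0,-0.02,0.5,0,1]],
  ],
)

```text
t: 5.97
tcp_pos: [468.5, -97.5, 229.3]
eef_rot: [[1.0, 0.0, -0.002], [0.0, -1.0, 0.001], [-0.002, -0.001, -1.0]]
contact_force: [0.5, 0.2, -3.7]
gripper_width: 30.6
grip_force: 60.3
```

Call:
carry_out(
  series=[
    [[0,0,0,0,0.11,0,1],[0,0,0,0,0.22,0,1],[0,0,0,0,0.33,0,1],[0,0,0,0,0.44,0,1],[0,0,0,-0.01,0.55,0,1]],
  ],
)

```text
t: 6.38
tcp_pos: [465.7, -235.0, 229.1]
eef_rot: [[1.0, -0.0, -0.002], [-0.0, -1.0, 0.001], [-0.002, -0.001, -1.0]]
contact_force: [0.0, -0.3, -4.7]
gripper_width: 29.9
grip_force: 60.3
```

Call:
carry_out(
  series=[
    [[0,0,0,0,0.11,0,1],[0,0,0,0,0.22,0,1],[0,0,0,0,0.32,0,1],[0,0,0,0,0.4,0,1],[0,0,0,0,0.44,0,1]],
  ],
)

```text
t: 6.8
tcp_pos: [465.5, -345.7, 228.8]
eef_rot: [[1.0, -0.002, -0.002], [-0.002, -1.0, 0.001], [-0.002, -0.001, -1.0]]
contact_force: [0.7, -0.4, -3.9]
gripper_width: 30.2
grip_force: 60.3
```

Call:
carry_out(
  series=[
    [[0,0,0,0,0,0.07,1],[0,0,0,0,0,0.16,1],[0,0,0,0,0,0.25,1],[0,0,0,0,0,0.33,1],[0,0,0,0,0,0.36,1]],
  ],
)

```text
t: 7.22
tcp_pos: [464.8, -342.2, 136.9]
eef_rot: [[1.0, 0.0, -0.005], [0.0, -1.0, 0.004], [-0.005, -0.004, -1.0]]
contact_force: [-0.5, 0.3, -5.0]
gripper_width: 30.4
grip_force: 60.4
```

Call:
carry_out(
  series=[
    [[0,0,0,0,0,0.05,1],[0,0,0,0,0,0.1,1],[0,0,0,0,0,0.14,1],[0,0,0,0,0,0.16,1],[0,0,0,0,0,0.17,1]],
  ],
)

```text
t: 7.63
tcp_pos: [466.1, -343.7, 97.6]
eef_rot: [[1.0, -0.0, -0.001], [-0.0, -1.0, 0.001], [-0.001, -0.001, -1.0]]
contact_force: [-0.5, 0.3, -3.1]
gripper_width: 30.6
grip_force: 60.4
```

Call:
carry_out(
  series=[
    [[0,0,0,0,0,0.004,1],[0,0,0,0,0,0.008,1],[0,0,0,0,0,0.012,1],[0,0,0,0,0,0.016,1],[0,0,0,0,0,0.016,1]],
  ],
)

```text
t: 8.05
tcp_pos: [466.3, -343.9, 94.4]
eef_rot: [[1.0, -0.0, 0.0], [-0.0, -1.0, -0.0], [0.0, 0.0, -1.0]]
contact_force: [-0.1, 0.8, -3.6]
gripper_width: 30.3
grip_force: 60.4
```

Call:
carry_out(
  series=[
    [[0,0,0,0,0,0.005,1],[0,0,0,0,0,0.01,1],[0,0,0,0,0,0.015,1],[0,0,0,0,0,0.02,1],[0,0,0,0,0,0.024,1]],
  ],
)

```text
t: 8.47
tcp_pos: [466.2, -343.8, 88.1]
eef_rot: [[1.0, -0.0, -0.0], [-0.0, -1.0, 0.0], [-0.0, -0.0, -1.0]]
contact_force: [-0.7, 0.3, -4.0]
gripper_width: 30.1
grip_force: 60.4
```

Call:
carry_out(
  series=[
    [[0,0,0,0,0,0.003,1],[0,0,0,0,0,0.006,1],[0,0,0,0,0,0.008,1],[0,0,0,0,0,0.01,1],[0,0,0,0,0,0.01,1]],
  ],
)

```text
t: 8.88
tcp_pos: [466.2, -343.8, 85.7]
eef_rot: [[1.0, -0.0, -0.0], [-0.0, -1.0, 0.0], [-0.0, -0.0, -1.0]]
contact_force: [0.5, -0.7, -4.8]
gripper_width: 30.1
grip_force: 60.4
```

Call:
carry_out(
  series=[
    [[0,0,0,0,0,0.003,1],[0,0,0,0,0,0.006,1],[0,0,0,0,0,0.009,1],[0,0,0,0,0,0.012,1],[0,0,0,0,0,0.012,1]],
  ],
)

```text
t: 9.3
tcp_pos: [466.3, -344.0, 85.2]
eef_rot: [[1.0, -0.0, 0.0], [-0.0, -1.0, -0.0], [0.0, 0.0, -1.0]]
contact_force: [-10.0, 7.2, 25.8]
gripper_width: 30.5
grip_force: 63.4
```

Call:
carry_out(
  series=[
    [[0,0,0,0,0,-0.006,1],[0,0,0,0,0,-0.008,1],[0,0,0,0,0,-0.008,-1],[0,0,0,0,0,-0.008,-1],[0,0,0,0,0,-0.008,-1]],
  ],
)

```text
t: 9.72
tcp_pos: [466.4, -344.0, 84.8]
eef_rot: [[1.0, -0.0, 0.0], [-0.0, -1.0, -0.0], [0.0, 0.0, -1.0]]
contact_force: [-0.3, -0.2, -0.4]
gripper_width: 65.8
grip_force: 0.0
```

Call:
carry_out(
  series=[
    [[0,0,0,0,0,-0.008,-1],[0,0,0,0,0,-0.008,-1],[0,0,0,0,0,-0.15,-1],[0,0,0,0,0,-0.3,-1],[0,0,0,0,0,-0.45,-1]],
  ],
)

```text
t: 10.13
tcp_pos: [465.9, -343.6, 198.4]
eef_rot: [[1.0, -0.0, -0.001], [-0.0, -1.0, 0.001], [-0.001, -0.001, -1.0]]
contact_force: [0.8, 0.6, 0.0]
gripper_width: 85.4
grip_force: 0.0
```

Call:
carry_out(
  series=[
    [[0,0,0,0,0,-0.16,1],[0,0,0,0,0,-0.32,1],[0,0,0,0.15,-0.05,-0.4,1],[0,0,0,0.3,-0.1,-0.4,1],[0,0,0,0.4,-0.2,-0.4,1]],
  ],
)

```text
t: 10.55
tcp_pos: [568.7, -294.7, 299.3]
eef_rot: [[1.0, -0.002, 0.004], [-0.002, -1.0, -0.002], [0.004, 0.002, -1.0]]
contact_force: [0.4, -0.5, -0.7]
gripper_width: 25.6
grip_force: 0.0
```

```bash
python3 - <<'E'
from h import *
S=cams.camera('scene');T=cams.camera('top');cv2.imwrite('pics/c1.png',cv2.hconcat([S['color'][:,:280,::-1],T['color'][:,210:490,::-1]]))
for n in('lid','lid_knob'):
  k=[models.place_of(c,n) for c in(S,T)]
  for q,c in zip(k,(S,T)):
    for d in q[:2]: print(n,d['confidence'],d['position'],at(c,d['position'],40 if n=='lid' else 78).round(1))
for c in(S,T):
  for d in models.place_of(c,'bushing1'): print(d['confidence'],np.round(d['position'],1),at(c,d['position'],136).round(1)[:2])
E
```

```text
lid 0.69 [181.7, 164.0] [ 461.9 -343.7   40. ]
lid_knob 0.7 [179.1, 153.4] [ 462.8 -343.6   78. ]
0.83 [298.1 183.2] [566.8  37.8]
0.81 [283.9 203.9] [644.7  27.7]
0.78 [243.7 229.9] [743.8 -27. ]
0.56 [330.1 243.9] [730.3 148.9]
0.69 [301.3 210. ] [616.4 -72.5]
0.65 [257.3 200.5] [640.1  29.6]
0.53 [221.5 215.4] [605.4 112.6]
0.46 [260.2 230.5] [569.  23.]
```

View pics/c1.png

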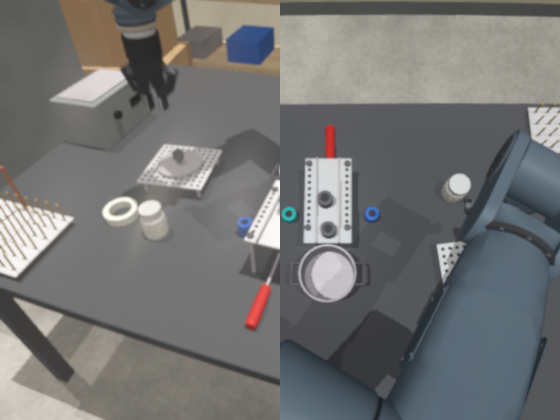

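The picture shows the lid lying knob-up in the middle of the stand at (180,163). The pot is open and both bushings are still in the lane. Next I go behind the far bushing with the fingers shut.

Call:
carry_out(
  series=[
    [[0,0,0,0.09,-0.13,0,1],[0,0,0,0.18,-0.26,0,1],[0,0,0,0.27,-0.39,0,1],[0,0,0,0.3,-0.53,0,1],[0,0,0,0.3,-0.65,0,1]],
  ],
)

```text
t: 11.37
tcp_pos: [642.0, -130.0, 296.9]
eef_rot: [[1.0, -0.001, 0.0], [-0.001, -1.0, 0.0], [0.0, -0.0, -1.0]]
contact_force: [0.5, -0.8, -0.3]
gripper_width: -0.1
grip_force: 0.0
```

Call:
carry_out(
  series=[
    [[0,0,0,0.04,-0.13,0.03,1],[0,0,0,0.08,-0.26,0.07,1],[0,0,0,0.12,-0.39,0.12,1],[0,0,0,0.15,-0.53,0.18,1],[0,0,0,0.16,-0.64,0.24,1]],
  ],
)

```text
t: 11.78
tcp_pos: [681.7, 30.1, 236.9]
eef_rot: [[1.0, -0.001, 0.001], [-0.001, -1.0, 0.0], [0.001, -0.0, -1.0]]
contact_force: [-0.6, -0.2, -0.0]
gripper_width: -0.0
grip_force: 0.0
```

Call:
carry_out(
  series=[
    [[0,0,0,0,0,0,1],[0,0,0,0,0,0,1]],
  ],
)

```text
t: 11.95
tcp_pos: [680.9, 29.0, 236.5]
eef_rot: [[1.0, 0.001, -0.002], [0.001, -1.0, -0.0], [-0.002, 0.0, -1.0]]
contact_force: [1.0, -0.2, 0.3]
gripper_width: 0.1
grip_force: 0.0
```

Call:
carry_out(
  series=[
    [[0,0,0,0,0,0.1,1],[0,0,0,0,0,0.2,1],[0,0,0,0,0,0.29,1],[0,0,0,0,0,0.33,1],[0,0,0,0,0,0.352,1]],
  ],
)

```text
t: 12.37
tcp_pos: [681.0, 27.0, 148.6]
eef_rot: [[1.0, -0.002, -0.001], [-0.002, -1.0, -0.0], [-0.001, 0.0, -1.0]]
contact_force: [-0.4, -0.0, 0.5]
gripper_width: -0.3
grip_force: 0.0
```

Call:
carry_out(
  series=[
    [[0,0,0,0,0,0,1],[0,0,0,-0.02,0,0,1],[0,0,0,-0.05,0,0,1],[0,0,0,-0.08,0,0,1],[0,0,0,-0.11,0,0,1]],
  ],
)

```text
t: 12.78
tcp_pos: [653.4, 28.6, 150.4]
eef_rot: [[1.0, -0.0, 0.002], [-0.0, -1.0, -0.0], [0.002, 0.0, -1.0]]
contact_force: [1.4, 0.8, 0.1]
gripper_width: 0.1
grip_force: 0.6
```

Call:
carry_out(
  series=[
    [[0,0,0,-0.03,0,0,1],[0,0,0,-0.06,0,0,1],[0,0,0,-0.09,0,0,1],[0,0,0,-0.12,0,0,1],[0,0,0,-0.14,0,0,1]],
  ],
)

```text
t: 13.2
tcp_pos: [619.3, 27.8, 150.4]
eef_rot: [[1.0, -0.0, 0.004], [-0.0, -1.0, -0.002], [0.004, 0.002, -1.0]]
contact_force: [7.4, -7.1, 4.9]
gripper_width: -0.1
grip_force: 4.5
```

```bash
python3 - <<'E'
from h import *
S=cams.camera('scene');T=cams.camera('top');save(S,'s2.png')
cv2.imwrite('pics/c2.png',cv2.resize(cv2.hconcat([S['color'][130:270,230:370,::-1],T['color'][170:310,190:330,::-1]]),(800,400),interpolation=cv2.INTER_CUBIC))
E
```

```text
(no output)
```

View pics/c2.png

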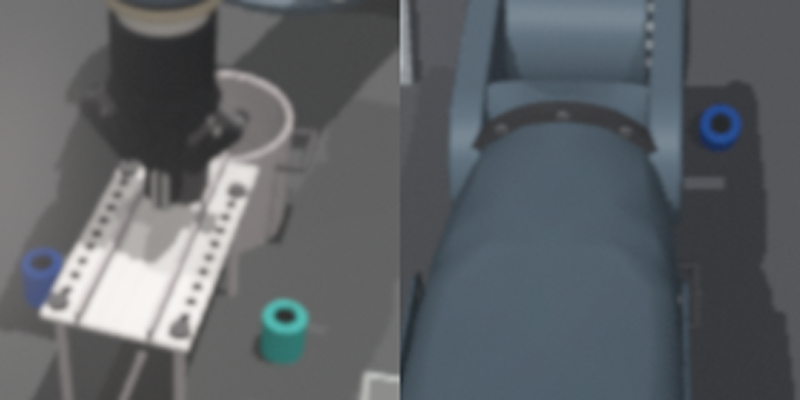

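Left half: the shut fingers are at (160,185) in the lane behind the bushings, which they hide. The lane behind them is empty. I keep pushing slowly.

Call:
carry_out(
  series=[
    [[0,0,0,-0.02,0,0,1],[0,0,0,-0.04,0,0,1],[0,0,0,-0.06,0,0,1],[0,0,0,-0.08,0,0,1],[0,0,0,-0.1,0,0,1]],
  ],
)

```text
t: 13.72
tcp_pos: [597.5, 25.5, 152.3]
eef_rot: [[1.0, 0.0, 0.012], [0.001, -1.0, -0.005], [0.012, 0.005, -1.0]]
contact_force: [16.8, -26.8, 12.3]
gripper_width: -0.5
grip_force: 14.8
```

Call:
carry_out(
  series=[
    [[0,0,0,-0.02,0,0,1],[0,0,0,-0.04,0,0,1],[0,0,0,-0.06,0,0,1],[0,0,0,-0.08,0,0,1],[0,0,0,-0.1,0,0,1]],
  ],
)

```text
t: 14.13
tcp_pos: [578.0, 22.1, 156.6]
eef_rot: [[1.0, 0.0, 0.027], [0.0, -1.0, -0.011], [0.027, 0.011, -1.0]]
contact_force: [29.7, -49.7, 33.5]
gripper_width: -0.2
grip_force: 31.6
```

Call:
carry_out(
  series=[
    [[0,0,0,-0.02,0,0,1],[0,0,0,-0.04,0,0,1],[0,0,0,-0.06,0,0,1],[0,0,0,-0.08,0,0,1],[0,0,0,-0.08,0,0,1]],
  ],
)

```text
t: 14.55
tcp_pos: [557.2, 19.7, 157.5]
eef_rot: [[1.0, 0.001, 0.025], [0.001, -1.0, -0.015], [0.025, 0.015, -1.0]]
contact_force: [14.2, -67.9, 45.8]
gripper_width: -0.0
grip_force: 40.3
```

```bash
python3 - <<'E'
from h import *
S=cams.camera('scene');print(r.get_state()['contact_force'])
cv2.imwrite('pics/c3.png',cv2.resize(S['color'][120:240,240:380,::-1],(700,600),interpolation=cv2.INTER_CUBIC))
for d in models.place_of(S,'bushing1'): print(d['confidence'],np.round(d['position'],1),at(S,d['position'],136).round(1)[:2])
E
```

```text
[ 13.71762477 -67.34472403  45.98155755]
0.74 [244.3 228.2] [738.9 -27.6]
0.74 [328.1 242.9] [728.9 144.6]
0.59 [302.  177.9] [545.   41.2]
```

View pics/c3.png

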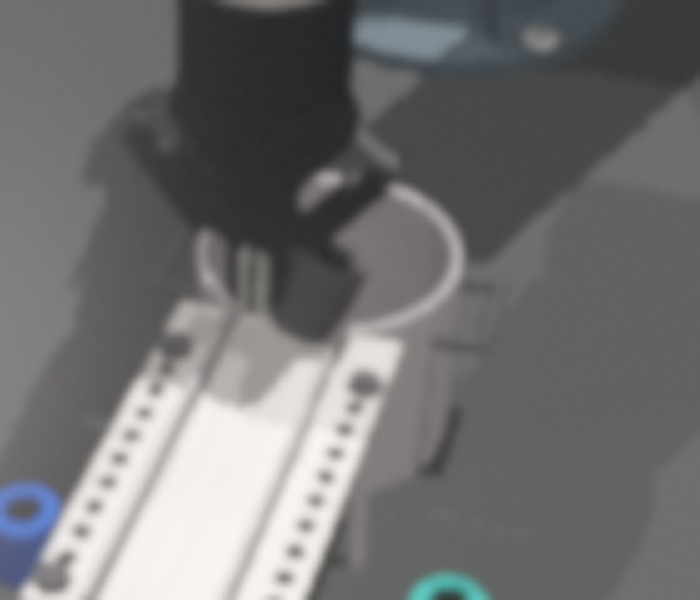

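Picture: the fingers at (250,270) have slid to the -y side of a bushing at (318,290). That bushing is tilted and wedged against the +y rail at the lip. I'll ease the side load first, then back out along +x.

Call:
carry_out(
  series=[
    [[0,0,0,0,0.012,-0.012,1],[0,0,0,0,0.024,-0.024,1],[0,0,0,0,0.036,-0.032,1],[0,0,0,0,0.044,-0.032,1],[0,0,0,0,0.044,-0.032,1]],
  ],
)

```text
t: 15.07
tcp_pos: [548.9, 15.6, 158.5]
eef_rot: [[1.0, -0.0, 0.002], [-0.0, -1.0, -0.003], [0.002, 0.003, -1.0]]
contact_force: [-0.4, -14.5, 11.0]
gripper_width: -0.7
grip_force: 8.8
```

Call:
carry_out(
  series=[
    [[0,0,0,0.02,0.02,-0.01,1],[0,0,0,0.06,0.02,-0.02,1],[0,0,0,0.12,0.02,-0.03,1],[0,0,0,0.2,0.02,-0.05,1],[0,0,0,0.28,0.0,-0.1,1]],
  ],
)

```text
t: 15.48
tcp_pos: [618.2, 17.2, 181.1]
eef_rot: [[1.0, -0.001, -0.004], [-0.001, -1.0, 0.0], [-0.004, -0.0, -1.0]]
contact_force: [1.3, -0.2, 0.8]
gripper_width: 0.1
grip_force: 0.0
```

Call:
carry_out(
  series=[
    [[0,0,0,0.1,0,-0.1,1],[0,0,0,0.2,0,-0.2,1],[0,0,0,0.25,0,-0.2,1],[0,0,0,0.25,0,-0.2,1],[0,0,0,0.25,0,-0.2,1]],
  ],
)

```text
t: 15.9
tcp_pos: [680.6, 17.7, 231.3]
eef_rot: [[1.0, -0.0, -0.002], [-0.0, -1.0, 0.0], [-0.002, -0.0, -1.0]]
contact_force: [0.6, -0.3, -0.0]
gripper_width: 0.1
grip_force: 0.0
```

```bash
python3 - <<'E'
from h import *
S=cams.camera('scene');T=cams.camera('top')
a=cv2.resize(S['color'][140:240,250:350,::-1],(400,400),interpolation=cv2.INTER_CUBIC);b=cv2.resize(T['color'][200:310,200:310,::-1],(400,400),interpolation=cv2.INTER_CUBIC)
cv2.imwrite('pics/c4.png',cv2.hconcat([a,b]))
for c in(S,T):
  for d in models.place_of(c,'bushing1'): print(round(d['confidence'],2),np.round(d['position'],1),at(c,d['position'],136).round(1)[:2],at(c,d['position'],25).round(1)[:2])
E
```

```text
0.71 [329.1 246.3] [737.  148.3] [637.7 134.3]
0.55 [241.7 228.9] [742.3 -32. ] [644.  -81.8]
0.61 [302.1 210.5] [615.2 -74.4] [639.9 -81.3]
```

View pics/c4.png

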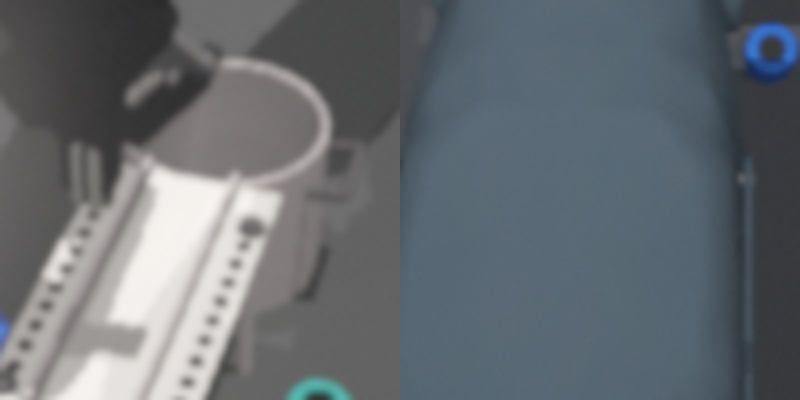

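The shelf lane looks empty, so both bushings have probably dropped. I move the arm aside to see into the pot from above.

Call:
carry_out(
  series=[
    [[0,0,0,0,0.1,-0.12,1],[0,0,0,0,0.22,-0.24,1],[0,0,0,-0.05,0.36,-0.28,1],[0,0,0,-0.1,0.5,-0.28,1],[0,0,0,-0.15,0.62,-0.28,1]],
  ],
)

```text
t: 16.52
tcp_pos: [642.7, -139.2, 303.1]
eef_rot: [[1.0, -0.0, 0.001], [-0.0, -1.0, -0.001], [0.001, 0.001, -1.0]]
contact_force: [0.3, 0.1, -0.6]
gripper_width: -0.0
grip_force: 0.0
```

Call:
carry_out(
  series=[
    [[0,0,0,-0.05,0.13,0,1],[0,0,0,-0.1,0.26,0,1],[0,0,0,-0.15,0.39,0,1],[0,0,0,-0.2,0.52,0,1],[0,0,0,-0.25,0.62,0,1]],
  ],
)

```text
t: 16.93
tcp_pos: [579.7, -294.3, 302.1]
eef_rot: [[1.0, -0.001, -0.0], [-0.001, -1.0, 0.0], [-0.0, -0.0, -1.0]]
contact_force: [1.2, 0.0, 0.3]
gripper_width: 0.2
grip_force: 0.0
```

```bash
python3 - <<'E'
from h import *
S=cams.camera('scene');T=cams.camera('top')
a=cv2.resize(T['color'][150:310,200:310,::-1],(412,600),interpolation=cv2.INTER_CUBIC)
b=cv2.resize(S['color'][130:270,130:220,::-1],(386,600),interpolation=cv2.INTER_CUBIC)
cv2.imwrite('pics/c5.png',cv2.hconcat([a,b]))
for c in(S,T):
  for n in('bushing1','lid','jar'):
    for d in models.place_of(c,n): print(n,round(d['confidence'],2),np.round(d['position'],1),at(c,d['position'],dict(bushing1=25,lid=40,jar=0)[n]).round(1)[:2])
E
```

```text
bushing1 0.75 [324.7 245.1] [637.  123.7]
bushing1 0.63 [179.9 153. ] [ 393.6 -390.6]
bushing1 0.48 [245.3 230.2] [645.6 -71.8]
lid 0.94 [179.1 162.8] [ 458.6 -354.1]
lid 0.23 [299.2 182.5] [447.8   8.7]
jar 0.75 [156.8 231.4] [ 693.4 -297.6]
bushing1 0.76 [219.5 215.8] [627.9 131.3]
bushing1 0.51 [298.8 211. ] [638.6 -72.8]
bushing1 0.49 [257.7 261. ] [510.8  33.2]
bushing1 0.43 [259.2 275.6] [474.2  29.6]
jar 0.68 [382.9 190.4] [ 698.4 -300.6]
```

View pics/c5.png

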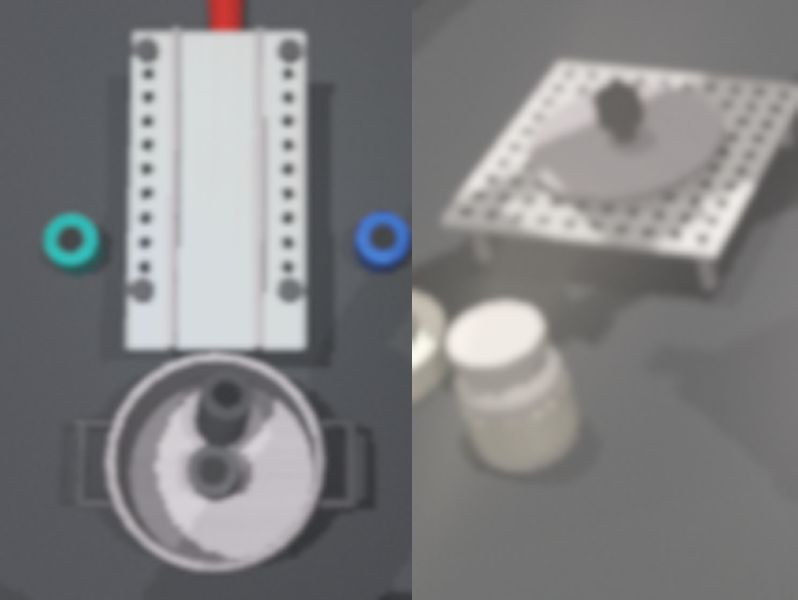

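The left half shows both grey bushings in the pot at (225,410) and (217,470), and the lane is empty. The right half shows the lid flat on the stand, with the jar in its place. The gripper touches nothing, so I hand in.

```bash
python3 -c "
from h import *
print(job.sign_off())"
```

```text
the job is handed in; nothing more can be done
None
```

I've handed the job in: the last pictures show the lid flat and knob-up on the stand and both bushings in the pot. The judge's result wasn't shown, and during the push one bushing wedged at the lip with about 69 N of side force before it dropped in.

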